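Put the hot-air nozzles back on their rack in order of size

TASK

Put the four loose hot-air nozzles away on the nozzle rack in order of size, one centred over each pin with its opening down and standing flat on the rack: the smallest on the end pin nearest the hot-air handpiece in its stand, the largest on the end pin farthest from it. Leave the circuit board lying where it is.

Things in the scene. Friction and masses are not known exactly. Their poses are not given: they have to be found in the camera images.
- nozzle_26_mid (a point): Smallest of four loose bare-steel hot-air nozzles, upright, opening down: square hood 26 x 26 mm, 18 mm high, open below, 2 mm walls, flat roof; centred on the roof a round neck, 24 mm diameter, 36 mm high, by which it is gripped. 54 mm high in all, about 45 g. Point: on the neck's axis, 27 mm above the lower rim (half-way up); z up, x and y square to the hood's sides.
- nozzle_38_mid (a point): Second smallest of four loose bare-steel hot-air nozzles, upright, opening down: square hood 38 x 38 mm, 18 mm high, open below, 2 mm walls, flat roof; centred on the roof a round neck, 24 mm diameter, 36 mm high, by which it is gripped. 54 mm high in all, about 60 g. Point: on the neck's axis, 27 mm above the lower rim (half-way up); z up, x and y square to the hood's sides.
- nozzle_50_mid (a point): Second largest of four loose bare-steel hot-air nozzles, upright, opening down: square hood 50 x 50 mm, 18 mm high, open below, 2 mm walls, flat roof; centred on the roof a round neck, 24 mm diameter, 36 mm high, by which it is gripped. 54 mm high in all, about 80 g. Point: on the neck's axis, 27 mm above the lower rim (half-way up); z up, x and y square to the hood's sides.
- nozzle_62_mid (a point): Largest of four loose bare-steel hot-air nozzles, upright, opening down: square hood 62 x 62 mm, 18 mm high, open below, 2 mm walls, flat roof; centred on the roof a round neck, 24 mm diameter, 36 mm high, by which it is gripped. 54 mm high in all, about 110 g. Point: on the neck's axis, 27 mm above the lower rim (half-way up); z up, x and y square to the hood's sides.
- post_1: Pin 1 of 4 on the nozzle rack, counted from the robot's right: dark steel, 8 mm diameter, 14 mm high, pins 84 mm apart. Origin at its foot on the deck's upper face, z up, y along the row towards pin 4. The rack: a fixed flat aluminium plate 84 x 340 mm, 12 mm thick. A seated nozzle's rim rests on the deck, the pin inside its hood.
- post_2: Pin 2 of 4 on the nozzle rack, counted from the robot's right: dark steel, 8 mm diameter, 14 mm high, pins 84 mm apart. Origin at its foot on the deck's upper face, z up, y along the row towards pin 4. The rack: a fixed flat aluminium plate 84 x 340 mm, 12 mm thick. A seated nozzle's rim rests on the deck, the pin inside its hood.
- post_3: Pin 3 of 4 on the nozzle rack, counted from the robot's right: dark steel, 8 mm diameter, 14 mm high, pins 84 mm apart. Origin at its foot on the deck's upper face, z up, y along the row towards pin 4. The rack: a fixed flat aluminium plate 84 x 340 mm, 12 mm thick. A seated nozzle's rim rests on the deck, the pin inside its hood.
- post_4: Pin 4 of 4 on the nozzle rack, counted from the robot's right: dark steel, 8 mm diameter, 14 mm high, pins 84 mm apart. Origin at its foot on the deck's upper face, z up, y along the row towards pin 4. The rack: a fixed flat aluminium plate 84 x 340 mm, 12 mm thick. A seated nozzle's rim rests on the deck, the pin inside its hood.
- handpiece: The hot-air handpiece in its bench stand, fixed: a black round handle 34 mm thick with a steel barrel, 167 mm long in all, lying level along x (barrel to +x) in two forks on a dark steel foot 85 x 75 mm; 87 mm high. It stands beyond the left or the right end of the rack; a grey solder spool stands on the other side. Origin: middle of the foot's underside.
- board: Loose green circuit board, 90 x 60 mm, on four short brass standoffs, 14 mm high at most, 60 g, lying among the nozzles. Origin at the middle of its underside (bench level), x along its 90 mm side.
Not all that is in view belongs to the job. Leave any pink look-alike of the part that bears nozzle_50_mid alone.

How it is judged (in metres and radians):
At the end, for the whole second after the job is handed in: Each nozzle stands upright (within 0.1 rad) and at rest with its rim on the rack's deck (height within 4 mm) and its axis within 15 mm of its pin; sizes rise along the row from the end nearest the hot-air handpiece; the circuit board is within 20 mm of where it lay (((world y of handpiece below 0 m and horizontal distance between nozzle_26_mid and post_1 below 0.015 m and z of nozzle_26_mid in the frame of post_1 between 0.023 and 0.031 m and horizontal distance between nozzle_38_mid and post_2 below 0.015 m and z of nozzle_38_mid in the frame of post_2 between 0.023 and 0.031 m and horizontal distance between nozzle_50_mid and post_3 below 0.015 m and z of nozzle_50_mid in the frame of post_3 between 0.023 and 0.031 m and horizontal distance between nozzle_62_mid and post_4 below 0.015 m and z of nozzle_62_mid in the frame of post_4 between 0.023 and 0.031 m) or (world y of handpiece above 0 m and horizontal distance between nozzle_62_mid and post_1 below 0.015 m and z of nozzle_62_mid in the frame of post_1 between 0.023 and 0.031 m and horizontal distance between nozzle_50_mid and post_2 below 0.015 m and z of nozzle_50_mid in the frame of post_2 between 0.023 and 0.031 m and horizontal distance between nozzle_38_mid and post_3 below 0.015 m and z of nozzle_38_mid in the frame of post_3 between 0.023 and 0.031 m and horizontal distance between nozzle_26_mid and post_4 below 0.015 m and z of nozzle_26_mid in the frame of post_4 between 0.023 and 0.031 m)) and angle between each of nozzle_26_mid, nozzle_38_mid, nozzle_50_mid, nozzle_62_mid's own z axis and vertical below 0.1 rad and linear speed of each of nozzle_26, nozzle_38, nozzle_50, nozzle_62 below 0.02 m/s and distance of board from where it was at the start of the episode below 0.02 m); the robot touches nothing.
It also fails if it takes over 93 s, if anything falls off the work surface, if the arm or the gripper's body presses on something with over 40 N, if the wrist force passes 120 N, or if a joint passes its speed limit or range.

ROBOT

A 6-joint arm with a two-finger parallel gripper is mounted at the origin on the work surface. World frame = base frame: x ahead of the robot, y to its left, z up, the work surface at z = 0. Lengths are in mm, angles in rad, forces in N, time in s.
With the tool pointing down it reaches from about 300 to 1000 mm from the base axis. Payload 5.1 kg.
Tool frame: the origin (TCP) lies on the centre line of the jaws, within the pads' length; the fingertips stand 22 mm ahead of it and the grasp point (between the pads) lies 3 mm ahead of it; z points along the fingers, y is the line along which they close (so a half turn about z gives the same grasp; the last joint's range is limited). The gripper opens to 95 mm and grips with 3 to 60 N. Pads are 20 mm wide; open, the fingers measure 119 mm over their backs; the gripper's body (75 mm by 180 mm) begins 59 mm behind the grasp point.
Start: joints at [-1.343, 0.124, 1.65, -0, 1.367, -0.083], TCP at [198.751, -618.856, 236.656] pointing down, gripper open.
Joint ranges: [-2.61, 2.61], [-1.02, 2.33], [0.03, 2.71], [-1.35, 4.49], [0.32, 2.68], [-2.91, 2.91]. Speed limits (rad/s): [2.57, 2.57, 3.14, 3.14, 3.14, 3.14].

INTERFACE

Orientations are given as a rotation vector (axis times angle).
In Python, from rig import env, eoat, ik, monitor, imaging, spotter gives the robot as it stands. The module is installed in compiled form; this text tells all that it offers. Calls block until the motion is done:
- env.goto(position, orientation): joint-space move of the TCP to a pose.
- env.move_straight(position, rate=150, orientation=None, contact_N=None): straight line of the TCP; orientation=None keeps the orientation; rate is the mean speed in mm/s. With contact_N (N) it stops when the force on the tool has changed by that much, and returns True; else False.
- env.move_j(angles): joint-space move.
- eoat.set_gripper(opening, f_grip=None): opening from 0.0 (shut) to 1.0 (fully open); f_grip is the grip in N (None keeps the last); returns when the fingers have stopped.
- env.dwell(seconds).
- ik(position, orientation): joint angles nearest the present ones, or None.
- monitor.get_obs(): the state.
- imaging.get_image(name): name is "side" or "top" or "wrist"; returns (picture, depth): 480x640x3 uint8, red, green, blue; 480x640 float32, mm along the optical axis (not along the pixel's ray), 0 where there is no reading.
- imaging.camera_params(name): a dict with "mtx" (3x3 intrinsics, pixels), "R" (3x3) and "t" (3): a world point X has camera coordinates R X + t. Camera axes: x right, y down, z forward; pixel columns grow to the right and rows downward; lengths in mm; the calibration is good to about 2 mm. A picture is of the moment at which its call begins: read the wrist's pose just before it. camera_params takes no time and is no camera call; for the wrist camera it gives the pose at the moment of the call.
A pose or a line that the arm cannot do raises env.IKError and nothing moves.
- env.sign_off(): hands the job in; it is judged then, once.
Trained networks look in the newest picture that a camera, given by its name, has taken for a name from the list of things; names that differ only in an ending like _2 or _b are one class to them, and where a whole thing is asked for, a point or a joint stands for the part that bears it (a point fixed in the world has none). Each returns a list of dicts, best first, with "conf" (0 to 1); they miss things now and then, are a little off and sometimes report something else, mostly with a low value. They report only what shows in the picture. A call takes as long as a camera call. They do not tell look-alikes from the thing itself.
- spotter.boxes_of(name, camera): "point" ([x, y, z] in mm, in the coordinates of the camera as it stood for that picture, good to about 4 mm: the middle of the surface that is visible of it).
The state is a dict: "time_s": time; "qpos": joint angles; "joint_vel": joint speeds; "tau": joint torques, N m; "ee_pos": TCP position; "orientation": TCP orientation; "contact_force": force on the tool from outside, world axes, zero at the start; "wrist_torque": the same for the moment, N m; "grip_width": opening from 0.0 (shut) to 1.0 (fully open); "gripper_force": force on a finger pad.
Only numpy, scipy, OpenCV 4.12 (cv2) and the standard library are available. Lean on these libraries where they do the work, as an engineer would, in place of code of your own. Each camera call takes 0.05 s, during which the arm holds its last target. There are 200 camera calls.

## Working session

There is one attempt and no reset: what is moved stays moved. The work goes in short steps, each a Python script; the robot and the scene stay as the last script left them, time stands still between calls to the robot, and variables do not carry over. Pictures are saved under pics/ and viewed, at most 14 in all, crops included, and the job is handed in when it is done.

```bash
mkdir -p pics
cat > h.py <<'E'
from rig import env, eoat, ik, monitor, imaging, spotter
import numpy as np, cv2
def snap(cam,fn=None):
    p=imaging.camera_params(cam); im,d=imaging.get_image(cam)
    if fn: cv2.imwrite('pics/'+fn,im[:,:,::-1])
    return im,d,p
def world(p,c): return np.array(p['R']).T@(np.array(c)-np.array(p['t']))
def px2w(p,d,u,v):
    z=d[int(v),int(u)]; K=p['mtx']
    return world(p,[(u-K[0][2])*z/K[0][0],(v-K[1][2])*z/K[1][1],z])
def cloud(p,d):
    K=np.array(p['mtx']); v,u=np.indices(d.shape); 
    c=np.stack([(u-K[0,2])*d/K[0,0],(v-K[1,2])*d/K[1,1],d],-1)
    return (c-np.array(p['t']))@np.array(p['R'])
E
python3 - <<'E'
from h import *
np.set_printoptions(precision=1,suppress=True)
im,d,p=snap('top','top.png'); snap('side','side.png')
np.savez('top.npz',im=im,d=d,W=cloud(p,d))
imaging.get_image('top')
for n in ['nozzle_26_mid','nozzle_38_mid','nozzle_50_mid','nozzle_62_mid','post_1','handpiece','board']:
    for r in spotter.boxes_of(n,'top'): print(n,round(r['conf'],2),world(p,r['point']))
print(monitor.get_obs())
E
```

```text
nozzle_26_mid 0.66 [ 465.  -164.1   50.2]
nozzle_38_mid 0.72 [ 440.1 -297.    17.8]
nozzle_38_mid 0.36 [639.6  90.5  13.4]
nozzle_50_mid 0.94 [350.1  81.   15.8]
nozzle_50_mid 0.64 [340.2 -31.4  18. ]
nozzle_62_mid 0.75 [462.6 165.   17.9]
post_1 0.61 [638.3  93.6  11.8]
post_1 0.59 [ 665.7 -152.6    9.5]
post_1 0.54 [661.9 -71.1  10.8]
handpiece 0.95 [ 591.1 -370.    71.2]
{'time_s': 0.5, 'qpos': array([-1.3,  0.1,  1.7,  0. ,  1.4, -0.1]), 'joint_vel': array([ 0.,  0.,  0.,  0., -0.,  0.]), 'tau': array([ -0. , -41.7, -36. ,   0.1,   0. ,  -0. ]), 'ee_pos': array([ 198.7, -618.8,  236.6]), 'orientation': array([-3.1, -0.5, -0. ]), 'contact_force': array([-0.1,  0.8, -0.3]), 'wrist_torque': array([ 0., -0., -0.]), 'gripper_force': 0.0, 'grip_width': 1.0003631644128756}
```

View pics/top.png

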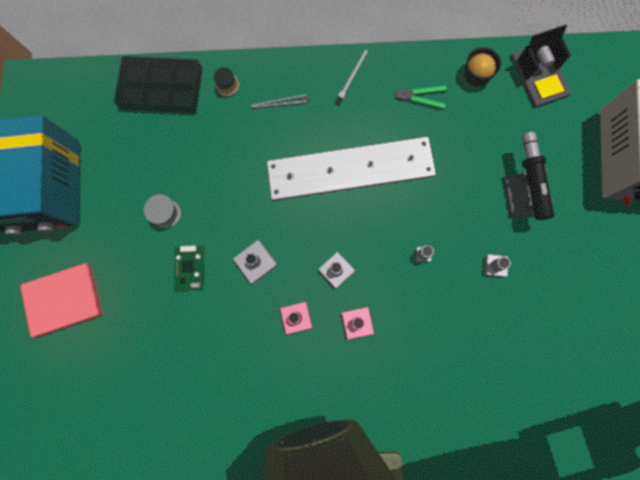

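View pics/side.png

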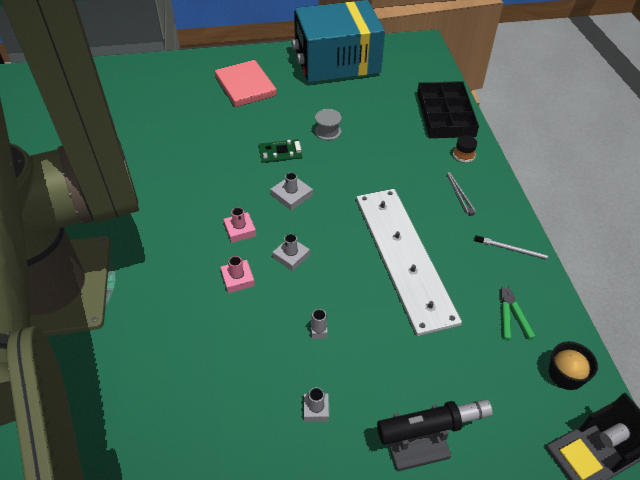

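Handpiece is on the right (y<0, pixel 540,180), so the order is 26→post_1 … 62→post_4. The real nozzles are at top-image pixels (425,254), (497,266), (336,270) and (252,261). The pink ones at (294,318) and (358,323) are decoys. Next I'll measure the necks and pins from depth.

Run:
```python
import numpy as np, cv2
np.set_printoptions(precision=1,suppress=True)
f=np.load('top.npz'); W=f['W'];im=f['im']
print('bench',W[300,200],'deck',W[180,300],W[155,395],'res mm/px',W[300,201]-W[300,200])
for n,(u,v) in dict(n26=(425,254),n38=(497,266),n50=(336,270),n62=(252,261)).items():
    w=W[v-25:v+25,u-25:u+25].reshape(-1,3); t=w[(w[:,2]>48)&(w[:,2]<62)]
    r=w[(w[:,2]>13)&(w[:,2]<23)]
    c,R=cv2.minEnclosingCircle(t[:,:2].astype(np.float32))
    rr=cv2.minAreaRect(r[:,:2].astype(np.float32))
    print(n,len(t),t.mean(0),c,R,t[:,2].max(),'hood',rr)
P=[]
for (u,v) in [(410,158),(370,164),(330,170),(290,176)]:
    w=W[v-7:v+8,u-7:u+8].reshape(-1,3); t=w[(w[:,2]>19)]
    g=im[v-7:v+8,u-7:u+8].mean(-1).reshape(-1); k=g<110
    print(len(t),t.mean(0) if len(t) else 0, t[:,2].max() if len(t) else 0,'dark',k.sum(),w[k].mean(0))
w=W[130:205,260:440].reshape(-1,3); w=w[(w[:,2]>8)&(w[:,2]<16)]
print('rack',cv2.minAreaRect(w[:,:2].astype(np.float32)))
```

```text
bench [392.9 282.4  -2.8] deck [632.8  75.5  12.4] [ 679.9 -122.4   11.4] res mm/px [-0.2 -3.   3. ]
n26 131 [ 469.9 -166.9   53.3] (470.3116455078125, -166.6640167236328) 12.551045417785645 57.21960701678339 hood ((469.7618103027344, -167.05255126953125), (25.878263473510742, 24.613981246948242), 84.62156677246094)
n38 139 [ 443.6 -306.8   53.2] (443.7256774902344, -307.7445373535156) 12.167791366577148 56.880555833745625 hood ((444.0573425292969, -307.88714599609375), (38.9367790222168, 38.19161605834961), 82.36884307861328)
n50 123 [443.8   5.   53.6] (443.5445251464844, 5.5488386154174805) 12.183335304260254 56.90455120711927 hood ((444.0596008300781, 5.047706604003906), (49.91536331176758, 50.11842727661133), 41.351768493652344)
n62 124 [464.9 167.2  53.5] (465.06268310546875, 167.62130737304688) 12.119776725769043 57.14408726091897 hood ((465.07733154296875, 167.5986328125), (62.880348205566406, 61.963008880615234), 35.932838439941406)
16 [ 669.7 -154.2   24.1] 26.33568000278902 dark 9 [ 669.3 -151.9   19.4]
15 [660.3 -70.6  24.4] 27.115686973615315 dark 8 [659.  -69.2  21.8]
15 [650.6  12.2  24.5] 28.42620427805709 dark 9 [649.1  14.2  20.2]
16 [622.   89.5  78.1] 885.0767057681301 dark 12 [639.2  97.5  20.3]
rack ((655.8837890625, -29.558197021484375), (85.53326416015625, 340.1410217285156), 6.756058692932129)
```

```bash
cat >> h.py <<'E'
from scipy.spatial.transform import Rotation as Ro
C=np.array([655.9,-29.6]); D=np.array([-np.sin(np.radians(6.756)),np.cos(np.radians(6.756))])
PIN=[C+D*84*(i-1.5) for i in range(4)]
NOZ={26:(470.1,-166.8,-5.4,0),38:(443.7,-307.5,-7.6,1),50:(443.7,5.2,41.4,2),62:(465.0,167.5,35.9,3)}
def ori(deg):
    best=None
    for k in (0,180):
        a=np.radians(deg+k); y=np.array([np.cos(a),np.sin(a),0]); z=np.array([0,0,-1.])
        r=Ro.from_matrix(np.stack([np.cross(y,z),y,z],1)).as_rotvec()
        q=ik([550,0,180],r)
        if q is not None and (best is None or abs(q[5])<best[0]): best=(abs(q[5]),r)
    return best[1]
def say(t):
    o=monitor.get_obs(); print(t,round(o['time_s'],1),o['ee_pos'].round(1),'w',round(o['grip_width']*95,1),'gf',round(o['gripper_force'],1),'F',np.round(o['contact_force'],1))
def pick(n):
    x,y,a,_=NOZ[n]; r=ori(a)
    eoat.set_gripper(0.6)
    env.goto([x,y,150],r); env.move_straight([x,y,45],rate=120)
    eoat.set_gripper(0.0,20); say('grip')
    env.move_straight([x,y,160],rate=120); say('lift')
def place(n):
    x,y=PIN[NOZ[n][3]]; r=ori(6.756)
    env.goto([x,y,160],r); env.move_straight([x,y,66],rate=120)
    print(env.move_straight([x,y,52],rate=20,contact_N=6)); say('down')
    eoat.set_gripper(0.5); env.move_straight([x,y,150],rate=150); say('up')
E
python3 - <<'E'
from h import *
pick(26); place(26)
snap('top','t2.png')
E
```

```text
grip 4.9 [ 470.2 -166.8   45.2] w 23.3 gf 20.0 F [-0.3 -0.4  1.1]
lift 6.0 [ 469.5 -166.5  158.9] w 23.5 gf 20.0 F [-0.3  0.2 -1.1]
True
down 8.3 [ 670.9 -154.8   56.9] w 23.7 gf 20.0 F [-0.4  0.1  3.6]
up 9.7 [ 670.1 -154.5  148.9] w 48.0 gf 0.0 F [-0.1 -0.  -0. ]
```

The first one seated at the expected height, so I'll do the rest.

Run:
```python
from h import *
for n in (38,50,62): pick(n); place(n)
env.goto([400,-250,350],ori(0))
np.set_printoptions(precision=1,suppress=True)
im,d,p=snap('top','t3.png'); snap('side','s3.png'); W=cloud(p,d).reshape(-1,3)
for i,q in enumerate(PIN):
    w=W[np.hypot(*(W[:,:2]-q).T)<35]; t=w[(w[:,2]>59)&(w[:,2]<74)]
    print(i+1,q,len(t),t.mean(0) if len(t) else 0,cv2.minEnclosingCircle(t[:,:2].astype(np.float32)))
```

```text
grip 12.9 [ 443.8 -307.6   45.2] w 23.7 gf 20.0 F [-0.   0.3  1.3]
lift 14.1 [ 443.2 -307.1  158.9] w 23.7 gf 20.0 F [-0.5  0.2 -1.5]
True
down 16.7 [661.1 -71.3  56.9] w 23.3 gf 20.0 F [-0.6  0.2  3.2]
up 18.1 [660.2 -71.2 149. ] w 47.5 gf 0.0 F [-0.2 -0.3 -0.3]
grip 21.2 [443.8   5.2  45.2] w 23.5 gf 20.0 F [-0.2  0.8  0.8]
lift 22.3 [443.    5.3 158.9] w 23.8 gf 20.0 F [-0.5 -0.3 -1.1]
True
down 24.6 [651.2  12.1  56.9] w 23.6 gf 20.0 F [-0.2  0.3  2.9]
up 26.0 [650.3  12.1 148.9] w 47.4 gf 0.0 F [-0.4 -0.6 -0.8]
grip 29.1 [465.1 167.6  45.2] w 23.5 gf 20.0 F [-1.   0.2  1.5]
lift 30.2 [464.3 167.3 158.9] w 23.3 gf 20.0 F [-0.4  0.5 -1.3]
True
down 32.4 [641.3  95.5  56.9] w 23.7 gf 20.0 F [-0.3  0.3  3.5]
up 33.8 [640.4  95.5 148.9] w 47.2 gf 0.0 F [-0.1 -0.3  0.3]
1 [ 670.7 -154.7] 123 [ 670.3 -154.8   65.3] ((671.0573120117188, -155.22824096679688), 12.64151668548584)
2 [660.8 -71.3] 120 [660.1 -71.5  65.5] ((661.0921020507812, -71.76734161376953), 12.300622940063477)
3 [651.   12.1] 121 [650.2  12.1  65.3] ((650.8400268554688, 12.044838905334473), 12.150979995727539)
4 [641.1  95.5] 120 [640.2  95.1  65.4] ((641.1510009765625, 94.6511459350586), 12.34400749206543)
```

View pics/s3.png

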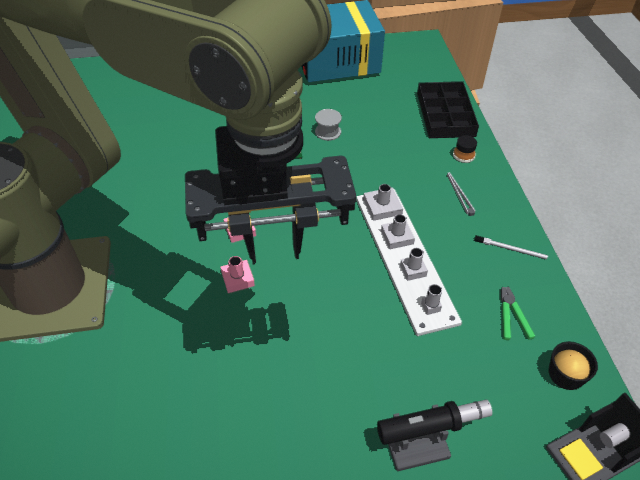

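All four nozzles stand flat and in order on the rack, with the smallest at (433,298) nearest the handpiece and the largest at (384,203). The arm is clear.

```bash
python3 -c "
from h import *
print(env.sign_off())"
```

```text
the job is handed in; nothing more can be done
None
```

The job is handed in: all four nozzles stand flat on their pins, smallest nearest the handpiece, each measured within about 1 mm of its pin, and no move went near the board, though I did not re-measure its position.

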